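Bring the blue vial rotator to its loading side

TASK

Turn the rotor of the blue vial rotator until the red empty seat faces straight up, ready for the next vials, and let go of it. Leave the green rotator as it is.

Things in the scene. Friction and masses are not known exactly. Their poses are not given: they have to be found in the camera images.
- blue_stand: Blue rotator's fixed stand: white base 110 x 190 x 14 mm (x, y, z), two blue posts 111 mm high at y = -80 and +80 mm, a level rotor between their steel centres. Origin: middle of the base's underside. z up; y along the rotor's axis (95 mm above the origin) to the crank end; -x faces the robot, yawed up to 20 degrees. A green twin stands on the counter too, to its left or right.
- blue_rotor (a joint): Blue rotor's angle, rad. 0: red seat and crank pin (same side) straight up; positive: leaning to the stand's -x, level at 1.57. Starts at 0.7 to 1.5, turns within -3 to 3 against 0.06 N m friction, stays where left. White drum, blue end discs, glass vials clipped on three sides (35 mm from the axis), on the fourth a red bar 100 x 16 mm, the empty seat.
- blue_pin (a point): Point to hold on the blue rotator's crank pin: a black round pin, 14 mm diameter, 50 mm long, parallel to the stand's y axis, 40 mm from the rotor's axis, reaching from y = 100 to 150 mm in the stand's frame; this point is at y = 126 mm. An aluminium crank arm 20 mm wide (y = 94 to 102 mm) carries it; past the arm nothing stands beside or under the pin.
- green_pin (a point): The same point on the crank pin of the twin rotator with green posts, which must not be turned.

How it is judged (in metres and radians):
At the end, for the whole second after the job is handed in: The blue rotor is at rest with its red seat within 0.21 rad (12 degrees) of straight up (value of joint blue_rotor between -0.21 and 0.21 rad and velocity of joint blue_rotor between -0.05 and 0.05 rad/s); the robot touches nothing.
It fails at once if the green rotator's crank pin is moved by more than 8 mm (distance of green_pin from where it was at the start of the episode above 0.008 m).
It also fails if it takes over 32 s, if anything falls off the work surface, if the arm or the gripper's body presses on something with over 40 N, if the wrist force passes 120 N, or if a joint passes its speed limit or range.

ROBOT

A 6-joint arm with a two-finger parallel gripper is mounted at the origin on the work surface. World frame = base frame: x ahead of the robot, y to its left, z up, the work surface at z = 0. Lengths are in mm, angles in rad, forces in N, time in s.
With the tool pointing down it reaches from about 300 to 875 mm from the base axis. Payload 4.2 kg.
Tool frame: the origin (TCP) lies midway between the tips of the shut fingers; the grasp point (between the pads) lies bot.grasp_offset behind it (bot.grasp_offset is the distance from the TCP to the grasp point, in mm); z points along the fingers, y is the line along which they close (so a half turn about z gives the same grasp; the last joint's range is limited). The gripper opens to 85 mm and grips with 20 to 120 N. Pads are 22 mm wide; open, the fingers measure 114 mm over their backs; the gripper's body (76 mm by 85 mm) begins 54 mm behind the grasp point. The pads swing forward as they close: fully open they stand 13 mm farther back than shut.
Start: joints at [-1.204, 0.32, 1.565, -0, 1.257, -0.02], TCP at [216.91, -532.535, 209.938] pointing down, gripper open.
Joint ranges: [-3.11, 3.11], [-0.84, 2.01], [0.21, 2.61], [-1.34, 4.49], [0.05, 2.63], [-2.56, 2.56]. Speed limits (rad/s): [2.57, 2.57, 3.14, 3.14, 3.14, 3.14].

INTERFACE

Orientations are given as a unit quaternion [w, x, y, z].
In Python, from station import bot, imaging gives the robot as it stands.
- The arm moves only by the shell command python3 -m jog 'ROWS' [FORCE]. ROWS is JSON, a list of rows, each an object of numbers: "tx", "ty", "tz": the shift along the tool's x, y, z in mm; "wx", "wy", "wz": the turn, a rotation vector about the tool's x, y, z in rad; "fingers": the opening, from 0 (shut) to 1 (fully open). In form: [{"tx": .., "ty": .., "tz": .., "wx": .., "wy": .., "wz": .., "fingers": ..}, ...]. A call has exactly 8 rows; each row is the pose to reach, as a shift and turn from the pose commanded when the call began, along the tool's axes at that moment; what a row does not reach only later rows make up. A row lasts 1/8 s, in which the tool goes at most 62.5 mm and 10.7 degrees, less where a joint would pass 70% of its speed; a pose out of reach is approached as far as the arm can. A call with a gripper value outside its range is refused whole. The fingers move at their own pace and stop on an object; FORCE is the grip in N (left out, the last holds). Time passes only in rows, so rows that repeat a pose let the fingers close, or fill a call up. It gives the time, the measured TCP pose, the force, the opening and the grip force at its end, in the units of the state.
- bot.get_state(): the state, without advancing time (a new reading comes with each control period).
- imaging.capture(name): name is "scene" or "top" or "wrist"; returns the picture (384x512x3 uint8, blue, green, red); there is no depth.
- imaging.camera_model(name): a dict with "K" (3x3 intrinsics, pixels), "pose" (4x4, takes a point from camera to world coordinates). Camera axes: x right, y down, z forward; pixel columns grow to the right and rows downward; lengths in mm; the calibration is good to about 2 mm. A picture is of the moment at which its call begins: read the wrist's pose just before it. camera_model takes no time and is no camera call; for the wrist camera it gives the pose at the moment of the call.
- bot.close_job(): hands the job in; it is judged then, once.
The state is a dict: "time": time; "joints": joint angles; "dq": joint speeds; "tau": joint torques, N m; "ee_pos": TCP position; "tcp_rot": TCP orientation; "force": force on the tool from outside, world axes, zero at the start; "ft_torque": the same for the moment, N m; "width": finger opening in mm; "finger_force": force on a finger pad.
Only numpy, scipy, OpenCV 4.12 (cv2) and the standard library are available. Lean on these libraries where they do the work, as an engineer would, in place of code of your own. Each camera call takes 0.05 s, during which the arm holds its last target. There are 200 camera calls.

## Working session

There is one attempt and no reset: what is moved stays moved. The work goes in short steps, Python scripts to look and compute and a shell command to move; the robot and the scene stay as the last step left them, time stands still between calls to the robot, and variables do not carry over. Pictures are saved under pics/ and viewed, at most 10 in all, crops included, and the job is handed in when it is done.

```bash
mkdir -p pics; python3 - <<'E'
from station import bot, imaging
import cv2,numpy as np
for n in("scene","top"):
    im=imaging.capture(n); cv2.imwrite(f"pics/{n}0.png",im)
    c=imaging.camera_model(n); print(n,np.round(c["K"],1).tolist(),np.round(c["pose"],3).tolist())
s=bot.get_state(); print(s["time"],s["ee_pos"],s["tcp_rot"],s["width"],bot.grasp_offset)
E
```

```text
scene [[398.2, 0.0, 256.1], [0.0, 398.2, 189.2], [0.0, 0.0, 1.0]] [[0.744, 0.539, -0.395, 842.466], [0.668, -0.612, 0.422, -316.788], [-0.014, -0.578, -0.816, 752.305], [0.0, 0.0, 0.0, 1.0]]
top [[364.3, 0.0, 258.1], [0.0, 364.3, 190.8], [0.0, 0.0, 1.0]] [[0.007, -0.985, 0.171, 412.807], [-0.999, -0.014, -0.042, 38.156], [0.044, -0.171, -0.984, 827.991], [0.0, 0.0, 0.0, 1.0]]
0.1 [ 216.73162277 -532.11213132  209.14887927] [-7.78007850e-04  9.81355532e-01  1.92199622e-01 -1.42522021e-04] 85.69709486919575 18.700000000000003
```

View pics/scene0.png

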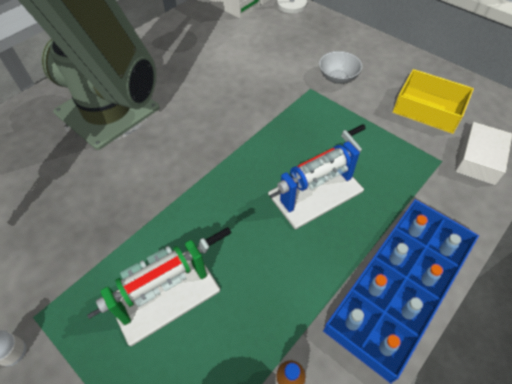

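View pics/top0.png

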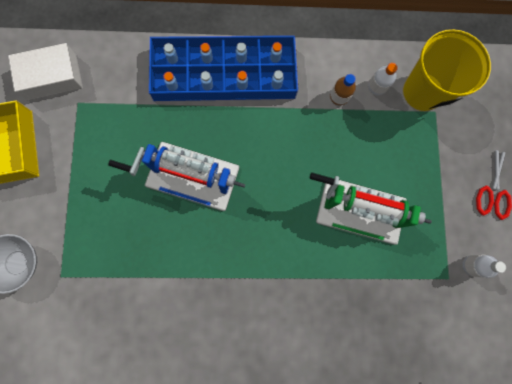

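The blue rotator is on the left (+y). In the top view its base is at about (190,180) and its pin at (120,165). In the scene view the pin is at (356,131) and the base corners are at (296,226) and (364,190). Next I'll look at enlarged crops.

```bash
python3 - <<'E'
import cv2,numpy as np
a=cv2.imread("pics/scene0.png")[115:235,260:380]; b=cv2.imread("pics/top0.png")[120:230,100:250]
a=cv2.resize(a,None,fx=3.3,fy=3.3,interpolation=3)[:390,:390];b=cv2.resize(b,(400,293),interpolation=3)
o=np.zeros((396,800,3),np.uint8);o[:390,:390]=a;o[:293,400:]=b;cv2.imwrite("pics/c.png",o)
for n,(x0,y0,x1,y1) in {"scene":(335,118,372,145),"top":(102,150,145,178)}.items():
    im=cv2.imread(f"pics/{n}0.png"); m=np.zeros(im.shape[:2],np.uint8)
    m[y0:y1,x0:x1]=(im.max(2)[y0:y1,x0:x1]<50)
    k,l,st,_=cv2.connectedComponentsWithStats(m); i=1+st[1:,4].argmax(); p=np.argwhere(l==i)[:,::-1].astype(float)
    c=p.mean(0);u=np.linalg.svd(p-c,full_matrices=False)[2][0];t=(p-c)@u
    print(n,st[i],c,c+u*t.min(),c+u*t.max())
    hsv=cv2.cvtColor(im,cv2.COLOR_BGR2HSV)
E
```

```text
scene [349 125  15  10  68] [356.42647059 129.5       ] [363.47117823 125.92970189] [349.50959841 133.00551037]
top [109 161  22  11 123] [119.33333333 165.58536585] [108.89191614 162.34867344] [129.46495612 168.72602636]
```

View pics/c.png

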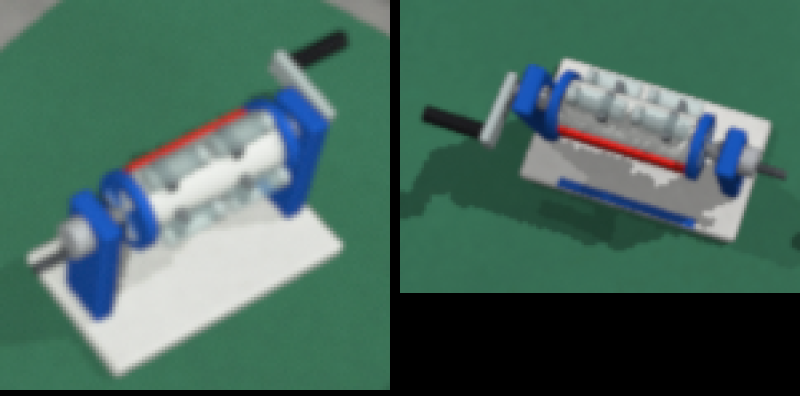

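The crop shows the base corners, the red bar leaning toward the robot, and the pin past the crank arm. Next I'll compute the stand pose, the pin position and the rotor angle.

```bash
cat > h.py <<'E'
from station import bot, imaging
import numpy as np
def ray(n,p):
    c=imaging.camera_model(n);K=np.array(c["K"]);T=np.array(c["pose"])
    d=T[:3,:3]@np.linalg.solve(K,[p[0],p[1],1]);return T[:3,3],d/np.linalg.norm(d)
def plane(n,p,z):
    o,d=ray(n,p);return o+d*(z-o[2])/d[2]
def tri(a,b):
    A=0;B=0;rs=[a,b]
    for o,d in rs:
        P=np.eye(3)-np.outer(d,d);A=A+P;B=B+P@o
    x=np.linalg.solve(A,B);return x,[np.linalg.norm((np.eye(3)-np.outer(d,d))@(x-o)) for o,d in rs]
E
python3 - <<'E'
from h import *
top=[plane("top",p,14) for p in[(145.7,186),(225.6,210),(238.7,166.1),(161.9,142.5)]]
sc=[plane("scene",p,14) for p in[(268.5,192.9),(295.8,228.9),(363.6,189.2)]]
print(np.round(top),"\n",np.round(sc))
for L in (top,):
    y=(L[0]-L[1])+(L[3]-L[2]); print("top yaw",np.degrees(np.arctan2(-y[0],y[1])),np.mean(L,0))
y=sc[2]-sc[1];print("sc yaw",np.degrees(np.arctan2(-y[0],y[1])),"centre",(sc[0]+sc[2])/2)
C=(np.mean(top,0)+(sc[0]+sc[2])/2)/2
far=tri(ray("scene",(363.5,125.9)),ray("top",(108.9,162.3)))
mid=tri(ray("scene",(356.4,129.5)),ray("top",(119.3,165.6)))
print("far",far,"mid",mid)
yw=np.mean([np.arctan2(-v[0],v[1]) for v in (y,top[0]-top[1]+top[3]-top[2])])
R=np.array([[np.cos(yw),-np.sin(yw)],[np.sin(yw),np.cos(yw)]])
for p in(far[0],mid[0]):
    q=R.T@(p[:2]-C[:2]);print("yaw",yw,"stand frame",q,p[2]-95,"angle",np.arctan2(-q[0],p[2]-95))
E
```

```text
[[562. 256.  14.]
 [510.  76.  14.]
 [611.  48.  14.]
 [664. 225.  14.]] 
 [[513.  76.  14.]
 [617.  44.  14.]
 [668. 226.  14.]]
top yaw -16.323020057728552 [586.52195797 151.24720548  14.        ]
sc yaw -15.516462017262988 centre [590.25028156 151.06441738  14.        ]
far (array([592.63394548, 307.89939799, 102.79761313]), [np.float64(0.1847818719638638), np.float64(0.18478187196390874)]) mid (array([586.63745383, 287.31958014, 102.97036341]), [np.float64(0.501765989618897), np.float64(0.501765989618888)])
yaw -0.27785189716915926 stand frame [-38.90837891 151.8971165 ] 7.797613127880581 angle 1.3730069401244867
yaw -0.27785189716915926 stand frame [-39.03003639 130.46181818] 7.970363412789666 angle 1.369355010796802
```

```bash
python3 -m jog '[{"tx":40.5,"ty":-38.5,"wz":-0.113,"fingers":1},{"tx":81,"ty":-77,"wz":-0.226,"fingers":1},{"tx":121.5,"ty":-115.5,"wz":-0.34,"fingers":1},{"tx":162,"ty":-154,"wz":-0.453,"fingers":1},{"tx":202.5,"ty":-192.5,"wz":-0.566,"fingers":1},{"tx":243,"ty":-231,"wz":-0.68,"fingers":1},{"tx":283.5,"ty":-269.5,"wz":-0.793,"fingers":1},{"tx":324,"ty":-308,"wz":-0.906,"fingers":1}]' 30
cat >> h.py <<'E'
from scipy.spatial.transform import Rotation as Ro
def go(t,yaw=-0.278):
    s=bot.get_state();w,x,y,z=s["tcp_rot"];R=Ro.from_quat([x,y,z,w])
    c,sn=np.cos(yaw),np.sin(yaw);Y=np.array([c,sn,0]);Z=np.array([0,0,-1.]);G=Ro.from_matrix(np.c_[np.cross(Y,Z),Y,Z])
    print("t",s["time"],"pos",np.round(s["ee_pos"],1),"shift",np.round(R.inv().apply(np.array(t)-s["ee_pos"]),1),"turn",np.round((R.inv()*G).as_rotvec(),3),"F",np.round(s["force"],1),"w",s["width"])
E
python3 -c "
from h import *
go([585,283,175])"
```

```text
t 0.1 pos [ 216.7 -532.1  209.1] shift [ 648.5 -615.9   35.1] turn [-0.001 -0.001 -0.906] F [-0.2  1.3  0.2] w 85.69709486919575invalid input
```

```bash
python3 -m jog '[{"tx":40.5,"ty":-38.5,"tz":0,"wx":0,"wy":0,"wz":-0.113,"fingers":1},{"tx":81,"ty":-77,"tz":0,"wx":0,"wy":0,"wz":-0.226,"fingers":1},{"tx":121.5,"ty":-115.5,"tz":0,"wx":0,"wy":0,"wz":-0.34,"fingers":1},{"tx":162,"ty":-154,"tz":0,"wx":0,"wy":0,"wz":-0.453,"fingers":1},{"tx":202.5,"ty":-192.5,"tz":0,"wx":0,"wy":0,"wz":-0.566,"fingers":1},{"tx":243,"ty":-231,"tz":0,"wx":0,"wy":0,"wz":-0.68,"fingers":1},{"tx":283.5,"ty":-269.5,"tz":0,"wx":0,"wy":0,"wz":-0.793,"fingers":1},{"tx":324,"ty":-308,"tz":0,"wx":0,"wy":0,"wz":-0.906,"fingers":1}]' 30
python3 -c "
from h import *
go([585,283,175])"
```

```text
time: 1.1
ee_pos: [401.1, -123.3, 209.8]
tcp_rot: [0.0, 0.797, 0.604, -0.0]
force: [0.2, 0.1, 0.6]
width: 85.5
finger_force: 0.0
t 1.1 pos [ 401.1 -123.3  209.8] shift [441.   66.9  34.7] turn [0.    0.    0.004] F [0.2 0.1 0.6] w 85.4525658328489
```

```bash
python3 -m jog '[{"tx":55,"ty":8,"tz":0,"wx":0,"wy":0,"wz":0,"fingers":1},{"tx":110,"ty":16,"tz":0,"wx":0,"wy":0,"wz":0,"fingers":1},{"tx":165,"ty":25,"tz":0,"wx":0,"wy":0,"wz":0,"fingers":1},{"tx":220,"ty":33,"tz":0,"wx":0,"wy":0,"wz":0,"fingers":1},{"tx":275,"ty":41,"tz":0,"wx":0,"wy":0,"wz":0,"fingers":1},{"tx":330,"ty":50,"tz":8,"wx":0,"wy":0,"wz":0,"fingers":1},{"tx":385,"ty":58,"tz":20,"wx":0,"wy":0,"wz":0,"fingers":1},{"tx":441,"ty":67,"tz":35,"wx":0,"wy":0,"wz":0,"fingers":1}]'
python3 - <<'E'
from h import *
import cv2
go([585,283,83])
c=imaging.camera_model("wrist");im=imaging.capture("wrist");cv2.imwrite("pics/w1.png",im)
K=np.array(c["K"]);T=np.linalg.inv(np.array(c["pose"]))
for p in([585,283,103],[591.5,306,103]):
    q=K@(T@np.r_[p,1])[:3];print(q/q[2])
go([585,283,83])
E
```

```text
time: 2.1
ee_pos: [586.8, 282.3, 174.3]
tcp_rot: [0.0, 0.798, 0.602, -0.0]
force: [0.7, 0.3, 0.6]
width: 85.3
finger_force: 0.0
t 2.1 pos [586.8 282.3 174.3] shift [ 0.2 -1.9 91.3] turn [0. 0. 0.] F [0.7 0.3 0.6] w 85.34174044758767
[253.26231093 192.23608865   1.        ]
[253.16389087 166.88867594   1.        ]
t 2.15 pos [588.4 288.7 170.7] shift [-6.7 -1.6 87.7] turn [-0.002 -0.004  0.003] F [ 4.4  5.3 -0.2] w 84.94716142731225
```

View pics/w1.png

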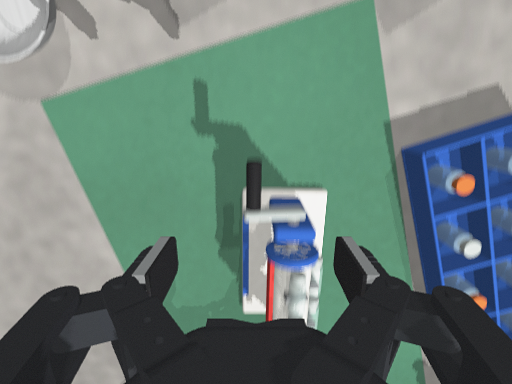

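The wrist view shows the black pin at column 254, rows 160–208, just left of midway between the fingers. The arm was still settling, so I'll go partway down, settle and re-check numerically.

```bash
python3 -m jog '[{"tx":-3,"ty":-1.5,"tz":5,"wx":0,"wy":0,"wz":0,"fingers":1},{"tx":-5,"ty":-1.5,"tz":12,"wx":0,"wy":0,"wz":0,"fingers":1},{"tx":-5,"ty":-1.5,"tz":20,"wx":0,"wy":0,"wz":0,"fingers":1},{"tx":-5,"ty":-1.5,"tz":26,"wx":0,"wy":0,"wz":0,"fingers":1},{"tx":-5,"ty":-1.5,"tz":30,"wx":0,"wy":0,"wz":0,"fingers":1},{"tx":-5,"ty":-1.5,"tz":30,"wx":0,"wy":0,"wz":0,"fingers":1},{"tx":-5,"ty":-1.5,"tz":30,"wx":0,"wy":0,"wz":0,"fingers":1},{"tx":-5,"ty":-1.5,"tz":30,"wx":0,"wy":0,"wz":0,"fingers":1}]'
python3 - <<'E'
from h import *
import cv2
c=imaging.camera_model("wrist");im=imaging.capture("wrist");cv2.imwrite("pics/w2.png",im)
K=np.array(c["K"]);T=np.linalg.inv(np.array(c["pose"]))
for p in([585,283,103],[591.5,306,103]):
    q=K@(T@np.r_[p,1])[:3];print(q/q[2])
m=np.zeros(im.shape[:2],np.uint8);m[100:260,200:310]=im.max(2)[100:260,200:310]<45
k,l,st,ce=cv2.connectedComponentsWithStats(m)
for i in range(1,k):
    if st[i,4]>150:
        x,y,w,h,_=st[i];print(st[i]);print(plane("wrist",(x+w/2,y),103),plane("wrist",(x+w/2,y+h),103))
go([585,283,83])
E
```

```text
time: 3.15
ee_pos: [583.6, 276.3, 145.2]
tcp_rot: [0.0, 0.798, 0.602, 0.0]
force: [-0.4, 0.0, -0.5]
width: 85.4
finger_force: 0.0
[254.74032316 195.20191519   1.        ]
[254.67159889 166.36861032   1.        ]
[246 162  16  59 285]
[591.91510541 309.49899883 103.        ] [578.13224754 261.29290511 103.        ]
t 3.2 pos [583.5 276.3 145.1] shift [ 6.8 -0.5 62.1] turn [ 0. -0.  0.] F [1.1 0.1 0.5] w 85.24193289260843
```

View pics/w2.png

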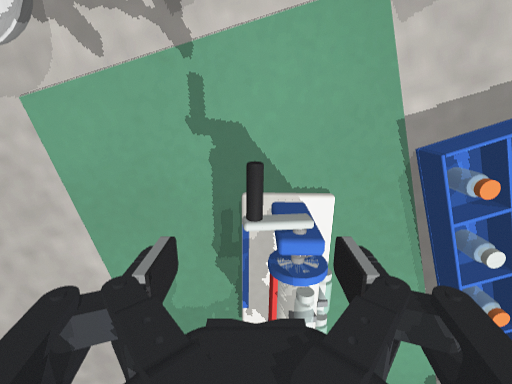

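The pin is at column 254, rows 162–221, and agrees with the estimate to within 3 mm. I'll descend to the grasp and close.

```bash
python3 -m jog '[{"tx":4,"ty":0,"tz":8,"wx":0,"wy":0,"wz":0,"fingers":1},{"tx":8,"ty":0,"tz":20,"wx":0,"wy":0,"wz":0,"fingers":1},{"tx":9,"ty":0,"tz":35,"wx":0,"wy":0,"wz":0,"fingers":1},{"tx":9,"ty":0,"tz":48,"wx":0,"wy":0,"wz":0,"fingers":1},{"tx":9,"ty":0,"tz":58,"wx":0,"wy":0,"wz":0,"fingers":1},{"tx":9,"ty":0,"tz":62,"wx":0,"wy":0,"wz":0,"fingers":1},{"tx":9,"ty":0,"tz":62,"wx":0,"wy":0,"wz":0,"fingers":1},{"tx":9,"ty":0,"tz":62,"wx":0,"wy":0,"wz":0,"fingers":1}]' 25
python3 -m jog '[{"tx":0,"ty":0,"tz":0,"wx":0,"wy":0,"wz":0,"fingers":0},{"tx":0,"ty":0,"tz":0,"wx":0,"wy":0,"wz":0,"fingers":0},{"tx":0,"ty":0,"tz":0,"wx":0,"wy":0,"wz":0,"fingers":0},{"tx":0,"ty":0,"tz":0,"wx":0,"wy":0,"wz":0,"fingers":0},{"tx":0,"ty":0,"tz":0,"wx":0,"wy":0,"wz":0,"fingers":0},{"tx":0,"ty":0,"tz":0,"wx":0,"wy":0,"wz":0,"fingers":0},{"tx":0,"ty":0,"tz":0,"wx":0,"wy":0,"wz":0,"fingers":0},{"tx":0,"ty":0,"tz":0,"wx":0,"wy":0,"wz":0,"fingers":0}]' 25
python3 - <<'E'
from h import *
go([622,275,115])
E
```

```text
time: 4.2
ee_pos: [586.3, 285.0, 83.5]
tcp_rot: [0.0, 0.798, 0.602, 0.001]
force: [0.4, 0.3, 0.8]
width: 85.0
finger_force: 0.0
time: 5.2
ee_pos: [585.3, 285.0, 82.8]
tcp_rot: [-0.0, 0.798, 0.602, -0.0]
force: [-3.0, 2.6, -0.2]
width: 8.5
finger_force: 19.5
t 5.2 pos [585.3 285.   82.8] shift [  0.4  38.  -32.3] turn [-0.001  0.    -0.   ] F [-3.   2.6 -0.2] w 8.472940899982135
```

The opening is 8.5 mm on a 14 mm pin, so I'll look at the grip.

```bash
python3 - <<'E'
from h import *
import cv2
a=imaging.capture("scene")[90:240,240:400];b=imaging.capture("wrist")
cv2.imwrite("pics/g.png",np.hstack([cv2.resize(a,(400,375),interpolation=3),cv2.resize(b[100:384,110:410],(396,375))]))
E
```

```text
(no output)
```

View pics/g.png

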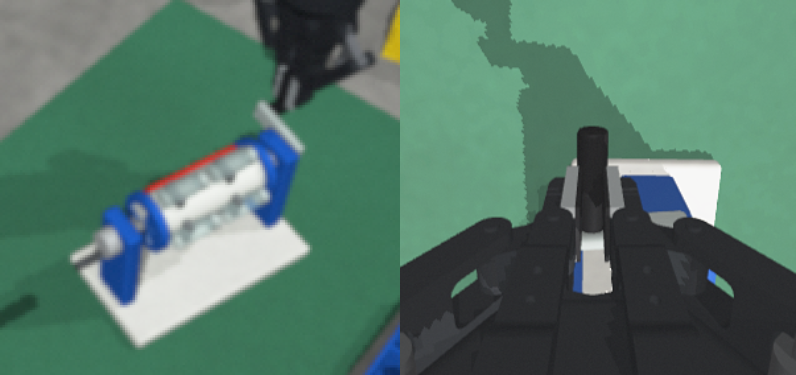

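The pin is held between the pads. Now I'll turn it along the 40 mm arc.

```bash
python3 -m jog '[{"tx":0,"ty":1.9,"tz":-6.5,"wx":0,"wy":0,"wz":0,"fingers":0},{"tx":0,"ty":4.9,"tz":-12.6,"wx":0,"wy":0,"wz":0,"fingers":0},{"tx":0,"ty":8.9,"tz":-18.1,"wx":0,"wy":0,"wz":0,"fingers":0},{"tx":0,"ty":13.7,"tz":-22.8,"wx":0,"wy":0,"wz":0,"fingers":0},{"tx":0,"ty":19.3,"tz":-26.7,"wx":0,"wy":0,"wz":0,"fingers":0},{"tx":0,"ty":25.5,"tz":-29.6,"wx":0,"wy":0,"wz":0,"fingers":0},{"tx":0,"ty":32.4,"tz":-31.4,"wx":0,"wy":0,"wz":0,"fingers":0},{"tx":0,"ty":39.2,"tz":-32,"wx":0,"wy":0,"wz":0,"fingers":0}]' 25
python3 -m jog '[{"tx":0,"ty":0,"tz":0,"wx":0,"wy":0,"wz":0,"fingers":0},{"tx":0,"ty":0,"tz":0,"wx":0,"wy":0,"wz":0,"fingers":0},{"tx":0,"ty":0,"tz":0,"wx":0,"wy":0,"wz":0,"fingers":0},{"tx":0,"ty":0,"tz":0,"wx":0,"wy":0,"wz":0,"fingers":0},{"tx":0,"ty":0,"tz":0,"wx":0,"wy":0,"wz":0,"fingers":0},{"tx":0,"ty":0,"tz":0,"wx":0,"wy":0,"wz":0,"fingers":0},{"tx":0,"ty":0,"tz":0,"wx":0,"wy":0,"wz":0,"fingers":0},{"tx":0,"ty":0,"tz":0,"wx":0,"wy":0,"wz":0,"fingers":0}]'
python3 - <<'E'
from h import *
import cv2
go([622.5,274,115])
a=imaging.capture("scene")[90:240,240:400];b=imaging.capture("top")[110:230,90:250]
cv2.imwrite("pics/g2.png",np.hstack([cv2.resize(a,(400,375),interpolation=3),cv2.resize(b,(400,375))]))
E
```

```text
time: 6.3
ee_pos: [624.1, 273.9, 114.9]
tcp_rot: [0.0, 0.798, 0.602, -0.0]
force: [-0.7, -0.7, -0.6]
width: -0.1
finger_force: 0.0
time: 7.3
ee_pos: [623.6, 274.1, 114.9]
tcp_rot: [0.0, 0.798, 0.602, -0.0]
force: [0.4, 0.4, 0.7]
width: -0.3
finger_force: 0.0
t 7.3 pos [623.6 274.1 114.9] shift [-0.4 -1.  -0.1] turn [ 0.  0. -0.] F [0.4 0.4 0.7] w -0.2757956879109446
```

View pics/g2.png

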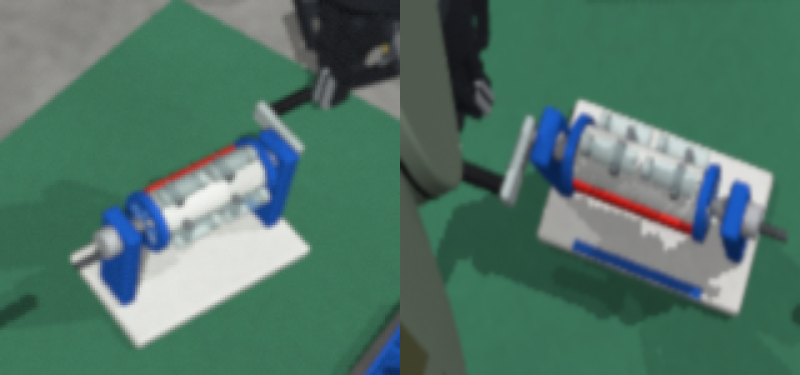

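The pin slipped out of the grip; the rotor still leans with the red bar at about its original angle. I'll back up, open and re-measure the pin.

```bash
python3 -m jog '[{"tx":0,"ty":0,"tz":-20,"wx":0,"wy":0,"wz":0,"fingers":0},{"tx":0,"ty":0,"tz":-40,"wx":0,"wy":0,"wz":0,"fingers":0.5},{"tx":0,"ty":-10,"tz":-50,"wx":0,"wy":0,"wz":0,"fingers":1},{"tx":0,"ty":-25,"tz":-55,"wx":0,"wy":0,"wz":0,"fingers":1},{"tx":0,"ty":-39,"tz":-55,"wx":0,"wy":0,"wz":0,"fingers":1},{"tx":0,"ty":-39,"tz":-55,"wx":0,"wy":0,"wz":0,"fingers":1},{"tx":0,"ty":-39,"tz":-55,"wx":0,"wy":0,"wz":0,"fingers":1},{"tx":0,"ty":-39,"tz":-55,"wx":0,"wy":0,"wz":0,"fingers":1}]'
python3 - <<'E'
from h import *
import cv2
go([585,285,83])
cw=imaging.camera_model("wrist");w=imaging.capture("wrist");s=imaging.capture("scene");t=imaging.capture("top")
cv2.imwrite("pics/w3.png",w);cv2.imwrite("pics/s3.png",s);cv2.imwrite("pics/t3.png",t)
a=cv2.resize(s[100:220,280:400],(400,400),interpolation=3);b=cv2.resize(w[130:290,210:370],(400,400),interpolation=3)
cv2.imwrite("pics/g3.png",np.hstack([a,b]))
K=np.array(cw["K"]);T=np.array(cw["pose"]);print(K.tolist(),np.round(T,3).tolist())
def red(im,x0,x1):
    h=cv2.cvtColor(im,cv2.COLOR_BGR2HSV);m=((h[...,0]<6)|(h[...,0]>174))&(h[...,1]>170)&(h[...,2]>90)
    m[:,:x0]=0;m[:,x1:]=0;p=np.argwhere(m)[:,::-1].astype(float);c=p.mean(0);u=np.linalg.svd(p-c,full_matrices=False)[2][0];q=(p-c)@u;return len(p),c+u*q.min(),c+u*q.max()
for f in("0","3"):
    print(f,red(cv2.imread(f"pics/scene0.png" if f=="0" else "pics/s3.png"),280,360),red(cv2.imread("pics/top0.png" if f=="0" else "pics/t3.png"),140,230))
E
```

```text
time: 8.4
ee_pos: [586.3, 284.7, 169.5]
tcp_rot: [0.0, 0.798, 0.602, -0.0]
force: [-0.9, 0.4, -0.1]
width: 85.3
finger_force: 0.0
t 8.4 pos [586.3 284.7 169.5] shift [-0.1 -1.4 86.5] turn [-0.  0. -0.] F [-0.9  0.4 -0.1] w 85.34779066451347
[[267.56235574505087, 0.0, 255.37273008288457], [0.0, 267.56235574505087, 189.90278964747603], [0.0, 0.0, 1.0]] [[0.962, -0.262, -0.079, 606.487], [-0.274, -0.92, -0.28, 356.178], [0.001, 0.291, -0.957, 334.57], [0.0, 0.0, 0.0, 1.0]]
0 (43, array([331.85299596, 148.70312702]), array([298.98850935, 164.97679475])) (123, array([159.85422373, 168.46876549]), array([205.13946497, 182.55152947]))
3 (29, array([331.12583529, 149.25628267]), array([299.01192039, 165.02427769])) (114, array([159.79200091, 168.670322  ]), array([205.0854113 , 182.72474363]))
```

View pics/g3.png

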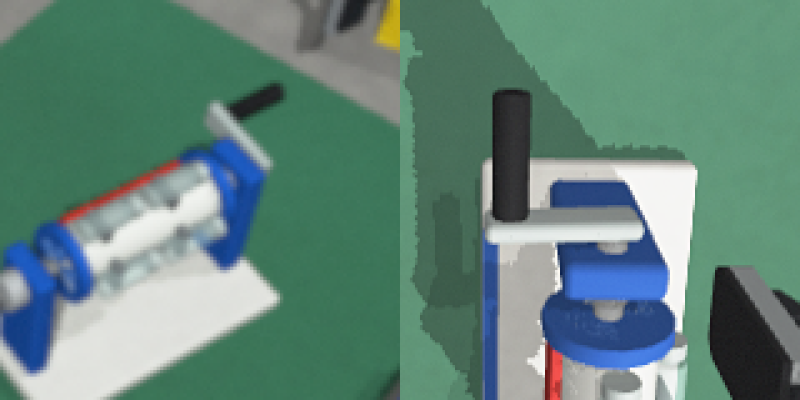

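The rotor is essentially unmoved. The pin tip is at scene (364.3,126.4) and wrist (254.8,168), with the pin still centred between the fingers. I'll triangulate its height.

```bash
python3 - <<'E'
from h import *
for a,b in(((364.3,126.4),(254.8,168)),((349.9,133.9),(254.4,217.6))): print(tri(ray("scene",a),ray("wrist",b)))
for f,a,b in((0,(331.8,148.7),(159.8,168.5)),(0,(299,165),(205.1,182.6))): print(tri(ray("scene",a),ray("top",b)))
go([585,285,83])
E
```

```text
(array([593.456488  , 308.04336762, 102.13743791]), [np.float64(1.0324045713967522), np.float64(1.0324045713968537)])
(array([582.07291422, 264.51243827, 105.95090203]), [np.float64(2.5928794704633233), np.float64(2.5928794704632834)])
(array([580.42362867, 204.7130492 , 105.51054423]), [np.float64(0.9563466863272715), np.float64(0.9563466863272614)])
(array([555.19235216, 116.14199991, 110.37440229]), [np.float64(3.632375347831355), np.float64(3.632375347831395)])
t 8.55 pos [586.3 284.7 169.6] shift [-0.  -1.4 86.6] turn [-0.  0. -0.] F [-0.1  0.1  0. ] w 85.53030460087857
```

The pin height is confirmed at z≈103 mm, so the vertical grip simply pulled off it. I'll re-approach with the tool tilted about 0.9 rad, so one finger is under the pin and pushes along the arc. I'll also use a firmer grip and rotate the tool along with the pin.

```bash
python3 -m jog '[{"tx":0,"ty":-12,"tz":-2,"wx":-0.15,"wy":0,"wz":0,"fingers":1},{"tx":0,"ty":-24,"tz":0,"wx":-0.3,"wy":0,"wz":0,"fingers":1},{"tx":0,"ty":-36,"tz":5,"wx":-0.45,"wy":0,"wz":0,"fingers":1},{"tx":0,"ty":-46,"tz":11,"wx":-0.6,"wy":0,"wz":0,"fingers":1},{"tx":0,"ty":-52,"tz":18,"wx":-0.75,"wy":0,"wz":0,"fingers":1},{"tx":0,"ty":-56,"tz":23,"wx":-0.9,"wy":0,"wz":0,"fingers":1},{"tx":0,"ty":-56,"tz":23,"wx":-0.9,"wy":0,"wz":0,"fingers":1},{"tx":0,"ty":-56,"tz":23,"wx":-0.9,"wy":0,"wz":0,"fingers":1}]' 40
cat >> h.py <<'E'
def topin(pin,d=22):
    s=bot.get_state();w,x,y,z=s["tcp_rot"];R=Ro.from_quat([x,y,z,w])
    t=np.array(pin)+d*R.as_matrix()[:,2]
    print("t",s["time"],"shift to grasp",np.round(R.inv().apply(t-s["ee_pos"]),1),"closing",np.round(R.as_matrix()[:,1],3),"F",np.round(s["force"],1),"w",s["width"])
E
python3 -c "
from h import *
topin([585,285,103])"
```

```text
time: 9.55
ee_pos: [531.2, 300.4, 145.6]
tcp_rot: [0.347, 0.718, 0.544, 0.261]
force: [0.6, -0.1, -0.2]
width: 85.2
finger_force: 0.0
t 9.55 shift to grasp [-0.   1.6 92.3] closing [ 0.6   -0.168  0.782] F [ 0.6 -0.1 -0.2] w 85.20969199911596
```

```bash
python3 -m jog '[{"tx":0,"ty":1,"tz":15,"wx":0,"wy":0,"wz":0,"fingers":1},{"tx":0,"ty":1,"tz":32,"wx":0,"wy":0,"wz":0,"fingers":1},{"tx":0,"ty":1,"tz":50,"wx":0,"wy":0,"wz":0,"fingers":1},{"tx":0,"ty":1,"tz":68,"wx":0,"wy":0,"wz":0,"fingers":1},{"tx":0,"ty":1,"tz":84,"wx":0,"wy":0,"wz":0,"fingers":1},{"tx":0,"ty":1,"tz":92,"wx":0,"wy":0,"wz":0,"fingers":1},{"tx":0,"ty":1,"tz":92,"wx":0,"wy":0,"wz":0,"fingers":0},{"tx":0,"ty":1,"tz":92,"wx":0,"wy":0,"wz":0,"fingers":0}]' 40
python3 -m jog '[{"tx":0,"ty":0,"tz":0,"wx":0,"wy":0,"wz":0,"fingers":0},{"tx":0,"ty":0,"tz":0,"wx":0,"wy":0,"wz":0,"fingers":0},{"tx":0,"ty":0,"tz":0,"wx":0,"wy":0,"wz":0,"fingers":0},{"tx":0,"ty":0,"tz":0,"wx":0,"wy":0,"wz":0,"fingers":0},{"tx":0,"ty":0,"tz":0,"wx":0,"wy":0,"wz":0,"fingers":0},{"tx":0,"ty":0,"tz":0,"wx":0,"wy":0,"wz":0,"fingers":0},{"tx":0,"ty":0,"tz":0,"wx":0,"wy":0,"wz":0,"fingers":0},{"tx":0,"ty":0,"tz":0,"wx":0,"wy":0,"wz":0,"fingers":0}]' 40
python3 - <<'E'
from h import *
import cv2
topin([585,285,103])
# arc rows in current tool frame: pin from th0 to th, tool turn ph about tool x, pin stays d along tool z
s=bot.get_state();d=22
R=0.9
for k in range(1,9):
    th=1.37*(1-k/8);ph=0.7*k/8
    dp=np.array([40*(np.sin(1.37)-np.sin(th)),40*(np.cos(th)-np.cos(1.37))]) # x_s,z
    ez=lambda a:np.array([np.sin(a),-np.cos(a)])
    v=dp+d*(ez(.9-ph)-ez(.9)); ey=np.array([np.cos(.9),np.sin(.9)])
    print("ty %.1f tz %.1f wx %.3f"%(v@ey,v@ez(.9),ph))
b=imaging.capture("wrist");cv2.imwrite("pics/g4.png",b)
E
```

```text
time: 10.55
ee_pos: [600.5, 294.2, 109.8]
tcp_rot: [0.341, 0.729, 0.542, 0.24]
force: [-0.5, -0.4, -0.7]
width: 51.7
finger_force: 0.0
time: 11.55
ee_pos: [600.7, 294.1, 109.8]
tcp_rot: [0.341, 0.729, 0.542, 0.24]
force: [0.7, 0.2, 0.3]
width: -0.1
finger_force: 0.0
t 11.55 shift to grasp [-13.3 -13.4  17.2] closing [ 0.627 -0.179  0.758] F [0.7 0.2 0.3] w -0.060749622633294136
ty 4.4 tz -2.6 wx 0.087
ty 9.2 tz -4.3 wx 0.175
ty 14.2 tz -5.1 wx 0.262
ty 19.1 tz -4.8 wx 0.350
ty 23.9 tz -3.5 wx 0.438
ty 28.3 tz -1.2 wx 0.525
ty 32.1 tz 1.8 wx 0.612
ty 35.3 tz 5.6 wx 0.700
```

View pics/g4.png

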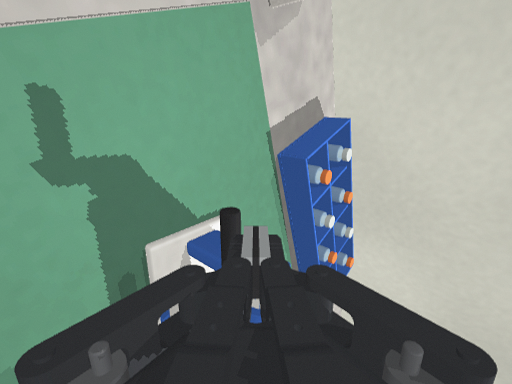

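The wrist view shows the shut fingers beside and above the pin (pin tip at (230,212)). The arm stopped short of the commanded pose, so I'll check the joints against their limits.

```bash
python3 - <<'E'
from h import *
s=bot.get_state();print(np.round(s["joints"],3),np.round(s["tau"],1)); print([x for x in dir(bot) if x[0]!="_"])
E
```

```text
[ 0.789  0.472  1.975 -1.344  0.77   2.15 ] [ -0.  -42.5 -16.4  -1.8   1.8  -0. ]
['MotionError', 'close_job', 'get_state', 'grasp_offset']
```

Joint 4 is at its limit, so that tilt isn't available there. In the earlier grip picture the pads overlapped the pin's upper half, which means they were too high. I'll go back to vertical and grip much deeper.

```bash
python3 -m jog '[{"tx":0,"ty":0,"tz":-20,"wx":0,"wy":0,"wz":0,"fingers":0},{"tx":0,"ty":0,"tz":-45,"wx":0,"wy":0,"wz":0,"fingers":0},{"tx":0,"ty":8,"tz":-60,"wx":0.15,"wy":0,"wz":0,"fingers":0.5},{"tx":0,"ty":20,"tz":-65,"wx":0.3,"wy":0,"wz":0,"fingers":1},{"tx":0,"ty":30,"tz":-65,"wx":0.45,"wy":0,"wz":0,"fingers":1},{"tx":0,"ty":38,"tz":-65,"wx":0.6,"wy":0,"wz":0,"fingers":1},{"tx":0,"ty":38,"tz":-65,"wx":0.75,"wy":0,"wz":0,"fingers":1},{"tx":0,"ty":38,"tz":-65,"wx":0.86,"wy":0,"wz":0,"fingers":1}]' 60
python3 - <<'E'
from h import *
go([585,285,155])
print(bot.get_state()["joints"])
E
```

```text
time: 12.6
ee_pos: [578.9, 302.3, 181.9]
tcp_rot: [0.005, 0.805, 0.593, -0.008]
force: [-0.1, -0.4, -0.7]
width: 85.3
finger_force: 0.0
t 12.6 pos [578.9 302.3 181.9] shift [-14.2  11.1  27.2] turn [-0.002  0.018 -0.024] F [-0.1 -0.4 -0.7] w 85.30591254163645
[ 0.46963497  0.46723544  1.40305643 -0.01202513  1.28480822  0.77539723]
```

```bash
python3 -m jog '[{"tx":-7,"ty":5,"tz":5,"wx":0,"wy":0.01,"wz":-0.01,"fingers":1},{"tx":-14,"ty":11,"tz":12,"wx":-0.002,"wy":0.018,"wz":-0.024,"fingers":1},{"tx":-14,"ty":11,"tz":20,"wx":-0.002,"wy":0.018,"wz":-0.024,"fingers":1},{"tx":-14,"ty":11,"tz":27,"wx":-0.002,"wy":0.018,"wz":-0.024,"fingers":1},{"tx":-14,"ty":11,"tz":27,"wx":-0.002,"wy":0.018,"wz":-0.024,"fingers":1},{"tx":-14,"ty":11,"tz":27,"wx":-0.002,"wy":0.018,"wz":-0.024,"fingers":1},{"tx":-14,"ty":11,"tz":27,"wx":-0.002,"wy":0.018,"wz":-0.024,"fingers":1},{"tx":-14,"ty":11,"tz":27,"wx":-0.002,"wy":0.018,"wz":-0.024,"fingers":1}]'
python3 - <<'E'
from h import *
import cv2
go([585,285,69])
im=imaging.capture("wrist");cv2.imwrite("pics/w5.png",im)
m=np.zeros(im.shape[:2],np.uint8);m[100:260,225:285]=im.max(2)[100:260,225:285]<45
k,l,st,ce=cv2.connectedComponentsWithStats(m)
for i in range(1,k):
    if st[i,4]>150:
        x,y,w,h,_=st[i];print(st[i],plane("wrist",(x+w/2,y+3),105))
E
```

```text
time: 13.6
ee_pos: [584.1, 285.7, 154.5]
tcp_rot: [0.002, 0.798, 0.603, 0.001]
force: [0.2, -0.9, 0.9]
width: 85.7
finger_force: 0.0
t 13.6 pos [584.1 285.7 154.5] shift [-0.4  0.8 85.5] turn [0.003 0.001 0.001] F [ 0.2 -0.9  0.9] w 85.68147440434957
[249 170  15  55 288] [591.56472388 308.06534933 105.        ]
```

```bash
python3 -m jog '[{"tx":0,"ty":0.8,"tz":12,"wx":0,"wy":0,"wz":0,"fingers":1},{"tx":0,"ty":0.8,"tz":28,"wx":0,"wy":0,"wz":0,"fingers":1},{"tx":0,"ty":0.8,"tz":44,"wx":0,"wy":0,"wz":0,"fingers":1},{"tx":0,"ty":0.8,"tz":60,"wx":0,"wy":0,"wz":0,"fingers":1},{"tx":0,"ty":0.8,"tz":74,"wx":0,"wy":0,"wz":0,"fingers":1},{"tx":0,"ty":0.8,"tz":82,"wx":0,"wy":0,"wz":0,"fingers":1},{"tx":0,"ty":0.8,"tz":85,"wx":0,"wy":0,"wz":0,"fingers":1},{"tx":0,"ty":0.8,"tz":85,"wx":0,"wy":0,"wz":0,"fingers":0.6}]' 60
python3 -m jog '[{"tx":0,"ty":0,"tz":0,"wx":0,"wy":0,"wz":0,"fingers":0},{"tx":0,"ty":0,"tz":0,"wx":0,"wy":0,"wz":0,"fingers":0},{"tx":0,"ty":0,"tz":0,"wx":0,"wy":0,"wz":0,"fingers":0},{"tx":0,"ty":0,"tz":0,"wx":0,"wy":0,"wz":0,"fingers":0},{"tx":0,"ty":0,"tz":0,"wx":0,"wy":0,"wz":0,"fingers":0},{"tx":0,"ty":0,"tz":0,"wx":0,"wy":0,"wz":0,"fingers":0},{"tx":0,"ty":0,"tz":0,"wx":0,"wy":0,"wz":0,"fingers":0},{"tx":0,"ty":0,"tz":0,"wx":0,"wy":0,"wz":0,"fingers":0}]' 60
python3 -c "
from h import *
go([585,285,69])"
```

```text
time: 14.65
ee_pos: [585.1, 285.3, 69.5]
tcp_rot: [0.002, 0.798, 0.603, 0.001]
force: [-0.1, 0.4, 1.8]
width: 70.0
finger_force: 0.0
time: 15.65
ee_pos: [585.2, 285.3, 69.6]
tcp_rot: [0.002, 0.798, 0.603, 0.001]
force: [-0.6, 0.8, 4.3]
width: 11.7
finger_force: 58.8
t 15.65 pos [585.2 285.3  69.6] shift [-0.3 -0.1  0.6] turn [0.003 0.001 0.001] F [-0.6  0.8  4.3] w 11.660304157447026
```

The grip is firm (58.8 N, 11.7 mm). I'll turn the first half of the arc and check.

```bash
python3 -m jog '[{"tx":0,"ty":0.8,"tz":-3.3,"wx":0,"wy":0,"wz":0,"fingers":0},{"tx":0,"ty":1.9,"tz":-6.5,"wx":0,"wy":0,"wz":0,"fingers":0},{"tx":0,"ty":3.2,"tz":-9.6,"wx":0,"wy":0,"wz":0,"fingers":0},{"tx":0,"ty":4.9,"tz":-12.6,"wx":0,"wy":0,"wz":0,"fingers":0},{"tx":0,"ty":6.8,"tz":-15.4,"wx":0,"wy":0,"wz":0,"fingers":0},{"tx":0,"ty":8.9,"tz":-18.1,"wx":0,"wy":0,"wz":0,"fingers":0},{"tx":0,"ty":11.2,"tz":-20.5,"wx":0,"wy":0,"wz":0,"fingers":0},{"tx":0,"ty":13.7,"tz":-22.8,"wx":0,"wy":0,"wz":0,"fingers":0}]' 60
python3 - <<'E'
from h import *
import cv2
go([622.5,274,101.6])
s=imaging.capture("scene");h=cv2.cvtColor(s,cv2.COLOR_BGR2HSV);m=((h[...,0]<6)|(h[...,0]>174))&(h[...,1]>170)&(h[...,2]>90);m[:,:280]=0;m[:,360:]=0
print(m.sum(),np.argwhere(m)[:,::-1].mean(0))
E
```

```text
time: 16.65
ee_pos: [591.0, 283.3, 90.9]
tcp_rot: [-0.004, 0.798, 0.602, -0.005]
force: [-14.9, 10.2, -6.6]
width: 11.4
finger_force: 58.6
t 16.65 pos [591.  283.3  90.9] shift [ -0.3  32.7 -11.1] turn [-0.013  0.004 -0.001] F [-14.9  10.2  -6.6] w 11.394209952074906
58 [316.72413793 156.68965517]
```

The grip is holding and the rotor is turning. I'll continue to the top.

```bash
python3 -m jog '[{"tx":0,"ty":2.7,"tz":-2.1,"wx":0,"wy":0,"wz":0,"fingers":0},{"tx":0,"ty":5.6,"tz":-3.9,"wx":0,"wy":0,"wz":0,"fingers":0},{"tx":0,"ty":8.6,"tz":-5.4,"wx":0,"wy":0,"wz":0,"fingers":0},{"tx":0,"ty":11.8,"tz":-6.8,"wx":0,"wy":0,"wz":0,"fingers":0},{"tx":0,"ty":15.1,"tz":-7.8,"wx":0,"wy":0,"wz":0,"fingers":0},{"tx":0,"ty":18.7,"tz":-8.6,"wx":0,"wy":0,"wz":0,"fingers":0},{"tx":0,"ty":22.1,"tz":-9.1,"wx":0,"wy":0,"wz":0,"fingers":0},{"tx":0,"ty":25.5,"tz":-9.2,"wx":0,"wy":0,"wz":0,"fingers":0}]' 60
python3 - <<'E'
from h import *
go([622.5,274,101.6])
E
```

```text
time: 17.7
ee_pos: [612.2, 277.6, 110.2]
tcp_rot: [-0.006, 0.798, 0.603, -0.005]
force: [-33.1, 2.7, 47.9]
width: 10.7
finger_force: 59.1
t 17.7 pos [612.2 277.6 110.2] shift [-0.6 11.1  8.4] turn [-0.015  0.002  0.001] F [-33.1   2.7  47.9] w 10.6508133032584
```

The rotor is following, but the pin has slid about 10 mm down the pads and the firm grip resists it pivoting. I'll ease the grip and raise the target to match.

```bash
python3 -m jog '[{"tx":0,"ty":-4,"tz":-5,"wx":0,"wy":0,"wz":0,"fingers":0},{"tx":0,"ty":-4,"tz":-9,"wx":0,"wy":0,"wz":0,"fingers":0},{"tx":0,"ty":-3,"tz":-9,"wx":0,"wy":0,"wz":0,"fingers":0},{"tx":0,"ty":-2,"tz":-10,"wx":0,"wy":0,"wz":0,"fingers":0},{"tx":0,"ty":-1,"tz":-10,"wx":0,"wy":0,"wz":0,"fingers":0},{"tx":0,"ty":0,"tz":-10,"wx":0,"wy":0,"wz":0,"fingers":0},{"tx":0,"ty":0,"tz":-10,"wx":0,"wy":0,"wz":0,"fingers":0},{"tx":0,"ty":0,"tz":-10,"wx":0,"wy":0,"wz":0,"fingers":0}]' 25
python3 - <<'E'
from h import *
import cv2
go([622.5,274,111])
s=imaging.capture("scene");w=imaging.capture("wrist");cv2.imwrite("pics/s6.png",s);cv2.imwrite("pics/w6.png",w)
cv2.imwrite("pics/g6.png",np.hstack([cv2.resize(s[90:240,240:400],(400,375),interpolation=3),cv2.resize(w[100:384,110:410],(396,375))]))
E
```

```text
time: 18.7
ee_pos: [620.4, 274.8, 114.7]
tcp_rot: [0.0, 0.798, 0.603, -0.001]
force: [-8.3, 1.1, 9.3]
width: 11.0
finger_force: 38.5
t 18.7 pos [620.4 274.8 114.7] shift [-0.2  2.3  3.7] turn [-0.     0.002  0.001] F [-8.3  1.1  9.3] w 10.971301457560225
```

View pics/g6.png

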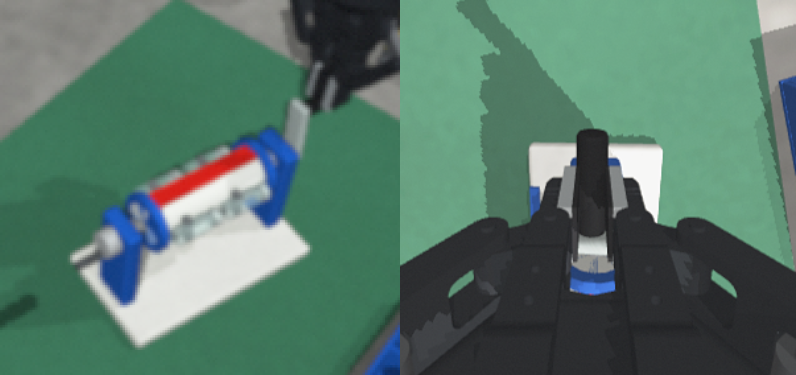

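The red seat is nearly straight up and the crank arm vertical, with the pin about 2.7 mm short of top (≈0.07 rad). I'll nudge it, release and retract.

```bash
python3 -m jog '[{"tx":0,"ty":1,"tz":-2,"wx":0,"wy":0,"wz":0,"fingers":0},{"tx":0,"ty":2,"tz":-2,"wx":0,"wy":0,"wz":0,"fingers":0},{"tx":0,"ty":2,"tz":-2,"wx":0,"wy":0,"wz":0,"fingers":0},{"tx":0,"ty":2,"tz":-2,"wx":0,"wy":0,"wz":0,"fingers":0.4},{"tx":0,"ty":2,"tz":-2,"wx":0,"wy":0,"wz":0,"fingers":1},{"tx":0,"ty":2,"tz":-2,"wx":0,"wy":0,"wz":0,"fingers":1},{"tx":0,"ty":2,"tz":-2,"wx":0,"wy":0,"wz":0,"fingers":1},{"tx":0,"ty":2,"tz":-2,"wx":0,"wy":0,"wz":0,"fingers":1}]' 20
python3 -m jog '[{"tx":0,"ty":0,"tz":-10,"wx":0,"wy":0,"wz":0,"fingers":1},{"tx":0,"ty":0,"tz":-25,"wx":0,"wy":0,"wz":0,"fingers":1},{"tx":0,"ty":0,"tz":-42,"wx":0,"wy":0,"wz":0,"fingers":1},{"tx":0,"ty":0,"tz":-60,"wx":0,"wy":0,"wz":0,"fingers":1},{"tx":0,"ty":0,"tz":-76,"wx":0,"wy":0,"wz":0,"fingers":1},{"tx":0,"ty":0,"tz":-80,"wx":0,"wy":0,"wz":0,"fingers":1},{"tx":0,"ty":0,"tz":-80,"wx":0,"wy":0,"wz":0,"fingers":1},{"tx":0,"ty":0,"tz":-80,"wx":0,"wy":0,"wz":0,"fingers":1}]'
python3 - <<'E'
from h import *
import cv2
go([622.5,274,111])
def red(n,x0,x1):
    im=imaging.capture(n);cv2.imwrite(f"pics/{n}7.png",im)
    h=cv2.cvtColor(im,cv2.COLOR_BGR2HSV);m=((h[...,0]<6)|(h[...,0]>174))&(h[...,1]>150)&(h[...,2]>80)
    m[:,:x0]=0;m[:,x1:]=0;p=np.argwhere(m)[:,::-1].astype(float);print(len(p));return p.mean(0)
a=red("scene",280,370);b=red("top",130,235)
x,r=tri(ray("scene",a),ray("top",b));xs=np.array([.962,-.274]);q=(x[:2]-[588,151])@xs
print(x,r,"x_s",q,"angle",np.arctan2(-q,x[2]-95))
w=imaging.capture("wrist");cv2.imwrite("pics/w7.png",w)
m=np.zeros(w.shape[:2],np.uint8);m[100:260,225:285]=w.max(2)[100:260,225:285]<45
k,l,st,ce=cv2.connectedComponentsWithStats(m)
for i in range(1,k):
    if st[i,4]>150:
        P=plane("wrist",ce[i],140);q=(P[:2]-[588,151])@xs;print(st[i],P,"pin angle",np.arcsin(-q/40))
E
```

```text
time: 19.8
ee_pos: [624.5, 274.0, 113.2]
tcp_rot: [0.002, 0.798, 0.603, 0.0]
force: [0.3, -0.3, 0.6]
width: 85.6
finger_force: 0.0
time: 20.8
ee_pos: [623.8, 274.0, 192.4]
tcp_rot: [0.001, 0.798, 0.603, -0.001]
force: [-1.1, 0.0, 0.1]
width: 85.2
finger_force: 0.0
t 20.8 pos [623.8 274.  192.4] shift [-0.2 -1.4 81.4] turn [0.001 0.002 0.001] F [-1.1  0.   0.1] w 85.2423361215201
263
356
[587.98304506 153.45642583 118.21195134] [np.float64(0.352238655420967), np.float64(0.3522386554208143)] x_s -0.6893713259383333 angle 0.029690254868986847
[248 170  16  55 264] [621.68407409 279.84597239 140.        ] pin angle 0.07255657401791006
```

```bash
python3 -c "
from station import bot
print(bot.close_job())"
```

```text
the job is handed in; nothing more can be done
None
```

The blue rotor's red seat is about 0.03–0.07 rad from straight up (limit 0.21), the gripper has let go and is clear of it, the green rotator was not touched, and the job was handed in at about 21 s; no verdict came back.

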